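# Open the two-flap jewelry box and fetch the red hair clip

### The job

Open the jewelry box: first the lid flap with the brass overlapping strip, then the other one, and leave both leaning back well past upright. Then take the red hair clip out of its compartment, lower it into the pink bowl before letting go, and leave it lying there. Leave the other two pieces in their compartments and the bowl and everything else on the nightstand where they are.

Things in the scene. Friction and masses are not known exactly. Their poses are not given: they have to be found in the camera images.
- box: Oak jewelry box fixed to the nightstand, 140 (x) by 200 (y) by 60 mm high, walls 6 mm, a raised inner floor 24 mm up; place and yaw vary. Origin: centre of its underside. The lid is two oak flaps hinged on the +y and -y walls, each 140 (x) by 99.5 by 7 mm thick, 130 g, meeting over the middle
- box_in (a point): Centre of the box's inner floor, 24 mm above the nightstand; same axes as the box. Two dividers 18 mm high and 4 mm thick at y = -32 and +32 mm make three compartments side by side along y, each about 60 mm wide (y) and 128 mm long (x), each holding one small piece, in any order
- flap_over (a joint): Opening angle (rad) of the flap hinged on the box's +y wall: 0 shut, 1.57 upright, stop at 2.5 (leaning outward). It starts shut or ajar (up to 0.3). A brass strip along its free edge reaches 9.5 mm over the other flap, so this flap must open first. The hinge is stiff (0.15 N m friction): it stays where it is left
- flap_over_hinge (a point): Point on the hinge axis of the overlapping flap, mid-length (box frame x 0, y +100, z 60.5 mm). The axis runs along the box's x; the point's axes turn with the flap: its z is the flap's outer normal, its -y points to the free edge
- flap_over_handle (a point): Grip point in the brass tab standing on this flap, 28 mm above its outer face; in the flap's frame y -93.5, z 35 mm. The tab is 16 mm along the hinge axis, 10 mm across and rises 36 mm from the face (8 mm past this point). Pinched across its 16 mm width by fingers pointing down, it pivots between them while the flap swings through its whole arc
- flap_under (a joint): Opening angle (rad) of the flap hinged on the box's -y wall; 0 = shut (as it starts), 1.57 = upright, stop at 2.5. Same stiff hinge, stays where it is left; it lies under the brass strip of the other flap
- flap_under_hinge (a point): Point on the hinge axis of the other flap, mid-length (box frame x 0, y -100, z 60.5 mm). The axis runs along the box's x; the point's axes turn with the flap: z is its outer normal, +y points to the free edge
- flap_under_handle (a point): Grip point in the identical brass tab on the other flap, 28 mm above its outer face; in the flap's frame y +82.5, z 35 mm
- clip_center (a point): Centre of the red hair clip, a loose bar 44 (x) by 16 (y) by 16 mm, about 30 g, lying on the floor of one compartment with its long x axis roughly across the compartment (within 0.3 rad of the box's y). Its centre is 32 mm above the box's underside
- lipstick_center (a point): Centre of a black square lipstick tube with a brass band, 46 (x) by 18 by 18 mm, loose in another compartment; to be left there
- ringcase_center (a point): Centre of a blue ring case, 36 (x) by 22 by 18 mm, loose in another compartment; to be left there
- bowl_in (a point): Centre of the inner floor (5 mm above the nightstand) of the pale pink ceramic bowl: loose, round, 45 mm high, outer radius 65 mm at the rim and 29 mm at the foot, wall 4 mm. It stands on the left or the right of the box
- jar_center (a point): Centre of a pale green cream jar with an aluminium cap, radius 34 mm, 75 mm high, loose; it stands on the side of the box where the bowl is not
- perfume_center (a point): Middle of an amber perfume bottle with black cap, 40 by 30 mm, 109 mm high (this point is 50 mm up), loose, standing on the robot's left, behind the bowl or jar
- lotion_center (a point): Centre of a slim mauve lotion bottle with white cap, radius 21 mm, 135 mm high, loose, standing on the robot's right, between the robot and what stands to the right of the box
- glasses_center (a point): Middle of the folded black glasses standing on their rims, 135 mm wide, 45 mm high, loose, beyond the box
- nail_file: Steel nail file with white handle, 150 by 14 by 6 mm, loose, lying between the box and what stands to its right; origin under its middle
- shoehorn: Short grey plastic shoehorn, 183 by 44 by 12 mm, loose, lying flat on the robot's right, behind the bowl or jar; origin under its middle
- clip: The red hair clip itself (origin at the centre of its underside; see its centre point)
Not all that is in view belongs to the job. Of the things shaped like the box, the wooden one is meant.

How it is judged:
By the outcome, as a careful person would: the job done as asked, in the order asked, and still so for the second after the job is handed in, with the robot touching nothing.
It also fails if it takes over 66 s, if anything falls off the work surface, if the arm or the gripper's body presses on something with over 40 N, if the wrist force passes 120 N, or if a joint passes its speed limit or range.

### The arm

A 7-joint arm with a two-finger parallel gripper is mounted at the origin on the work surface. World frame = base frame: x ahead of the robot, y to its left, z up, the work surface at z = 0. Lengths are in mm, angles in rad, forces in N, time in s.
With the tool pointing down it reaches from about 400 to 875 mm from the base axis. Payload 4.4 kg.
Tool frame: the origin (TCP) lies where the fingers leave the gripper's body, on its centre line; the fingertips stand 73 mm ahead of it and the grasp point (between the pads) lies 54 mm ahead of it; z points along the fingers, y is the line along which they close (so a half turn about z gives the same grasp; the last joint's range is limited). The gripper opens to 85 mm and grips with 20 to 120 N. Pads are 22 mm wide; open, the fingers measure 114 mm over their backs; the gripper's body (76 mm by 85 mm) begins 54 mm behind the grasp point. The pads swing forward as they close: fully open they stand 13 mm farther back than shut.
Start: joints at [-1.267, 0.628, 0.038, 1.517, -0.027, 0.996, -0.02], TCP at [234.908, 606.082, 303.913] pointing down, gripper open.
Joint ranges: [-3.06, 3.06], [-0.37, 2.12], [-1.25, 1.32], [0.18, 2.47], [-1.1, 4.24], [0.23, 1.98], [-2.94, 2.94]. Speed limits (rad/s): [2.57, 2.57, 3.14, 3.14, 3.14, 3.14, 3.14].

### API

Orientations are given as [roll, pitch, yaw] about the fixed x, y, z axes, in that order (R = Rz(yaw) Ry(pitch) Rx(roll)).
In Python, from cell import ctrl gives the robot as it stands.
- The arm moves only by the tool send_rows, never from a script. Its argument "rows" is a list that holds one entry, the list of rows, each a list of 6 numbers: the shift along the tool's x, y, z in cm, then the turn, a rotation vector about the tool's x, y, z in rad. In form: [[[tx, ty, tz, wx, wy, wz], ...]]. A call has 1 to 10 rows; each row is the pose to reach, as a shift and turn from the pose commanded when the call began, along the tool's axes at that moment; what a row does not reach only later rows make up. A row lasts 1/10 s, in which the tool goes at most 50 mm and 8.59 degrees, less where a joint would pass 70% of its speed; a pose out of reach is approached as far as the arm can. A call with a gripper value outside its range is refused whole. "grip" is the closure in counts, from 0 (fully open) to 255 (shut), set as the call begins (left out, the last holds). The fingers move at their own pace and stop on an object; the grip force is fixed at half the most. Time passes only in rows, so rows that repeat a pose let the fingers close. It gives the time, the measured TCP pose, the force, the opening and the grip force at its end, in the units of the state.
- ctrl.read_state(): the state, without advancing time (a new reading comes with each control period).
- ctrl.get_image(name): name is "scene" or "top" or "wrist"; returns a dict with "pixels" (384x512x3 uint8, red, green, blue), "fx", "fy", "cx", "cy" (pixels), "extrinsics" (4x4, takes a point from camera to world coordinates); the wrist camera has in their place "mount" (4x4, takes a point from camera to tool coordinates, whose origin is the TCP and whose axes are the flange's). Camera axes: x right, y up, looking along -z (the intrinsics and any distortion apply to the point x, -y, -z); pixel columns grow to the right and rows downward; lengths in mm; the calibration is good to about 2 mm. A picture is of the moment at which its call begins: read the wrist's pose just before it. There is no depth.
- ctrl.finish_job(): hands the job in; it is judged then, once.
The state is a dict: "clock": time; "qpos": joint angles; "qd": joint speeds; "tau": joint torques, N m; "eef_pos": TCP position; "tool_rot": TCP orientation; "force": force on the tool from outside, world axes, zero at the start; "torque": the same for the moment, N m; "width": finger opening in mm; "gripper_force": force on a finger pad.
Only numpy, scipy, OpenCV 4.12 (cv2) and the standard library are available. Lean on these libraries where they do the work, as an engineer would, in place of code of your own. Each camera call takes 0.05 s, during which the arm holds its last target. There are 200 camera calls.

## Working session

There is one attempt and no reset: what is moved stays moved. The work goes in short steps, Python scripts to look and compute and a tool call to move; the robot and the scene stay as the last step left them, time stands still between calls to the robot, and variables do not carry over. Pictures are saved under pics/ and viewed, at most 10 in all, crops included, and the job is handed in when it is done.

Besides the shell and the picture viewer there is one more tool, called after ">>>" as a command line: name --argument value ..., lists and objects as JSON in quotes. send_rows: Moves the arm, as the interface text tells. Its arguments: {"type":"object","properties":{"rows":{"type":"array","items":{"type":"array","items":{"type":"array","items":{"type":"number"}}}},"grip":{"type":"number"}},"required":["rows"]}

```bash
ls; mkdir -p pics; cat > h.py <<'E'
import numpy as np, cv2
from cell import ctrl
from scipy.spatial.transform import Rotation as R
def grab(n):
    s=ctrl.read_state(); im=ctrl.get_image(n)
    if n=='wrist':
        T=np.eye(4); T[:3,:3]=R.from_euler('xyz',s['tool_rot']).as_matrix(); T[:3,3]=s['eef_pos']
        im['extrinsics']=T@np.array(im['mount'])
    return im
def save(im,fn): cv2.imwrite(fn,cv2.cvtColor(im['pixels'],cv2.COLOR_RGB2BGR))
def ray(im,u,v):
    E=np.array(im['extrinsics']); d=E[:3,:3]@np.array([(u-im['cx'])/im['fx'],-(v-im['cy'])/im['fy'],-1]); return E[:3,3],d
def onz(im,u,v,z):
    o,d=ray(im,u,v); return o+d*(z-o[2])/d[2]
def proj(im,p):
    E=np.array(im['extrinsics']); c=np.linalg.inv(E)@np.append(p,1); return np.array([im['cx']+im['fx']*c[0]/-c[2], im['cy']-im['fy']*c[1]/-c[2]])
def tool(p,yaw=None):
    "shift in cm in tool axes from current TCP to world p"
    s=ctrl.read_state(); M=R.from_euler('xyz',s['tool_rot']).as_matrix()
    return (M.T@(np.array(p)-s['eef_pos'])/10).round(2)
E
python3 - <<'E'
from h import *
s=ctrl.read_state(); print({k:np.round(v,3) for k,v in s.items()})
a=grab('top');b=grab('scene')
for n,i in(('top',a),('scene',b)):
    save(i,f'pics/{n}0.png'); print(n,[k for k in i],np.round(i['extrinsics'],3).tolist(),i['fx'],i['fy'],i['cx'],i['cy'])
E
```

```text
pics
{'clock': np.float64(0.0), 'qpos': array([-1.267,  0.629,  0.038,  1.518, -0.027,  0.996, -0.02 ]), 'qd': array([-0.001, -0.001,  0.   ,  0.   , -0.   , -0.001,  0.   ]), 'tau': array([ 1.0000e-03, -5.6341e+01,  1.2270e+00, -1.9344e+01,  1.1000e-02,
        1.1000e-02, -0.0000e+00]), 'eef_pos': array([234.745, 605.611, 302.973]), 'tool_rot': array([-3.14 ,  0.   ,  2.772]), 'force': array([ 0.68 ,  0.906, -0.284]), 'torque': array([ 0.007,  0.015, -0.027]), 'gripper_force': np.float64(0.0), 'width': np.float64(85.137)}
top ['pixels', 'fx', 'fy', 'cx', 'cy', 'extrinsics'] [[0.017, 0.988, -0.151, 297.251], [-1.0, 0.017, 0.0, 93.455], [0.003, 0.151, 0.989, 1389.271], [0.0, 0.0, 0.0, 1.0]] 373.7843208136475 373.7843208136475 255.5821530667321 189.07296615945177
scene ['pixels', 'fx', 'fy', 'cx', 'cy', 'extrinsics'] [[0.454, -0.537, 0.711, 1284.581], [0.891, 0.285, -0.354, -324.594], [-0.013, 0.794, 0.608, 756.767], [0.0, 0.0, 0.0, 1.0]] 385.83732567399807 385.83732567399807 253.55210299253974 192.78659954734238
```

View pics/top0.png

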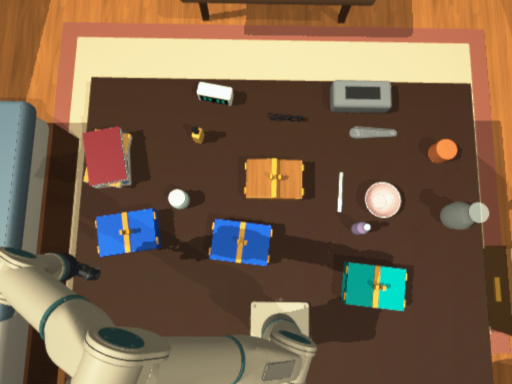

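View pics/scene0.png

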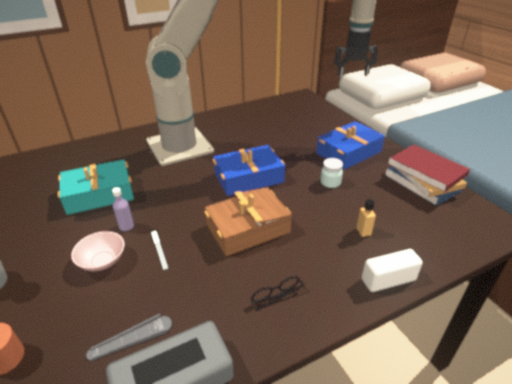

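The box-shaped things are blue (top view 127,231 and 240,242), teal (374,286) and wooden (274,178). The wooden one fits the description. I'll enlarge it next.

```bash
python3 - <<'E'
from h import *
a=cv2.imread('pics/top0.png')[145:210,235:315];b=cv2.imread('pics/scene0.png')[175:260,195:300]
cv2.imwrite('pics/crop1.png',np.hstack([cv2.resize(a,(400,325),interpolation=2),cv2.resize(b,(400,325),interpolation=2)]))
im=grab('top')
hsv=cv2.cvtColor(im['pixels'],cv2.COLOR_RGB2HSV)
sub=hsv[150:205,240:310]; 
m=((hsv[...,0]>5)&(hsv[...,0]<25)&(hsv[...,1]>110)&(hsv[...,2]>90)).astype(np.uint8); k=np.zeros_like(m);k[145:210,235:315]=1;m*=k
c=max(cv2.findContours(m,0,1)[0],key=cv2.contourArea); r=cv2.minAreaRect(c); print(r)
for p in cv2.boxPoints(r): print(p,onz(im,*p,60).round())
print('c',onz(im,*r[0],60))
# bowl
m=((hsv[...,1]<90)&(hsv[...,2]>130)).astype(np.uint8);k[:]=0;k[170:225,355:410]=1
c=max(cv2.findContours(m*k,0,1)[0],key=cv2.contourArea);print('bowl',cv2.minEnclosingCircle(c)); 
(u,v),rr=cv2.minEnclosingCircle(c);print(onz(im,u,v,45),onz(im,u+rr,v,45))
E
```

```text
((273.8669738769531, 178.38990783691406), (61.12345886230469, 42.828819274902344), 1.7357046604156494)
[242.67065 198.8688 ] [464. 139.  60.]
[243.9679  156.05963] [621. 138.  60.]
[305.0633  157.91101] [618. -85.  60.]
[303.76605 200.72018] [461. -80.  60.]
c [540.49031635  27.68946954  60.        ]
bowl ((382.33624267578125, 199.50347900390625), 18.633289337158203)
[ 472.30823795 -367.12257388   45.        ] [ 473.47686162 -434.75631189   45.        ]
```

View pics/crop1.png

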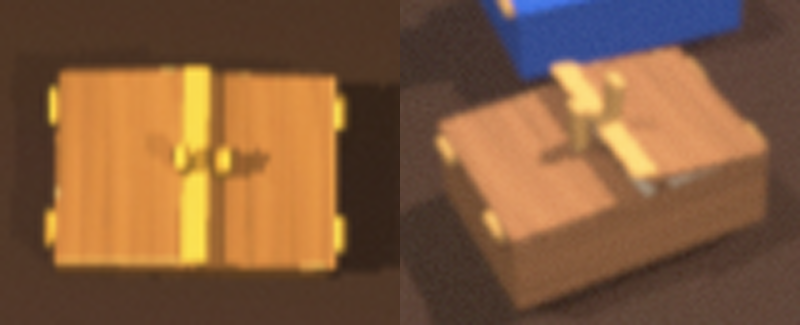

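Confirmed: the oak box is at about (274,178) in the top view. The brass strip and the ajar flap are hinged on its left, which is world +y. The strip's own tab is the left one (271,176) and the other flap's tab is at (280,177). Next I'll move above it.

```bash
python3 - <<'E'
from h import *
print(tool([525,28,303]), np.round(ctrl.get_image('wrist')['mount'],3).tolist())
E
```

```text
[-47.94 -43.38   0.08] [[-0.0, 0.955, 0.296, 75.16], [1.0, 0.0, 0.0, -0.836], [0.0, 0.296, -0.955, -69.802], [0.0, 0.0, 0.0, 1.0]]
```

>>> send_rows --rows '[[[-3.4,-3.1,0,0,0,0.086],[-6.8,-6.2,0,0,0,0.172],[-10.2,-9.3,0,0,0,0.258],[-13.6,-12.4,0,0,0,0.344],[-17,-15.5,0,0,0,0.43],[-20.4,-18.6,0,0,0,0.516],[-23.8,-21.7,0,0,0,0.602],[-27.2,-24.8,0,0,0,0.688],[-30.6,-27.9,0,0,0,0.774],[-34,-31,0,0,0,0.86]]]'

```text
clock: 1.2
eef_pos: [440.4, 192.5, 304.0]
tool_rot: [3.141, -0.0, 1.908]
force: [1.2, 0.5, 0.4]
width: 85.3
gripper_force: 0.0
```

```bash
python3 - <<'E'
from h import *
s=ctrl.read_state();print(s['clock'],s['eef_pos'],s['tool_rot'],s['qpos'],tool([525,28,303]))
E
```

```text
1.2 [440.38732744 192.46780412 304.03931476] [ 3.14123471e+00 -2.09369211e-04  1.90849337e+00] [-0.6902617   0.40192404  0.30365556  1.98191034 -0.16719073  0.78098911
  0.04744145] [-18.32   2.53   0.1 ]
```

>>> send_rows --rows '[[[-4.5,0.6,0,0,0,0.085],[-9,1.25,0,0,0,0.17],[-13.7,1.9,0,0,0,0.255],[-18.3,2.5,0.1,0,0,0.34],[-18.3,2.5,0.1,0,0,0.34],[-18.3,2.5,0.1,0,0,0.34]]]' --grip 110

```text
clock: 1.8
eef_pos: [524.7, 28.9, 302.7]
tool_rot: [-3.141, 0.0, 1.569]
force: [-0.4, 0.5, -0.7]
width: 48.5
gripper_force: 0.0
```

```bash
python3 - <<'E'
from h import *
s=ctrl.read_state();print(s['eef_pos'],s['tool_rot'],s['qpos'].round(2),s['width'])
w=grab('wrist');save(w,'pics/w1.png')
im=grab('top'); save(im,'pics/t1.png')
# expected over/under handle pixels
for n,p in dict(over=(546,35,103),under=(546,10,103),c=(546,28,60)).items(): print(n,proj(w,p).round(),proj(im,p).round())
E
```

```text
[524.69328243  28.92468194 302.66287488] [-3.14102327e+00  1.57147376e-04  1.56929419e+00] [-0.38  0.48  0.4   1.87 -0.24  0.84  0.14] 48.53584937970561
over [283. 176.] [272. 175.]
under [283. 205.] [280. 175.]
c [280. 172.] [274. 177.]
```

View pics/w1.png

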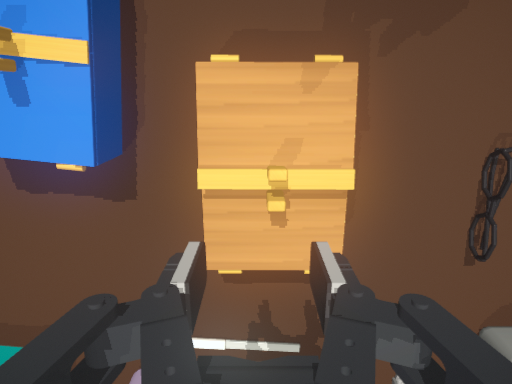

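The wrist view shows the over flap's hinge edge at v≈62 (u 196 to 358), the strip at v≈179, and the under flap's far edge at v≈271 (u 204 to 344). The over tab is at (278,174) and the under tab at (276,202).

```bash
python3 - <<'E'
from h import *
s=ctrl.read_state();w=grab('wrist')
for p in [(196,62),(358,62),(204,271),(344,271),(203,192),(347,192)]: print(p,onz(w,*p,67.5).round(1))
for p in [(198,189),(355,189),(198,170),(355,170)]:print('strip',[(z,onz(w,*p,z).round(1)[:2]) for z in (68,80,95)])
img=cv2.resize(w['pixels'][150:225,240:320],None,fx=7,fy=7,interpolation=2)
cv2.imwrite('pics/c2.png',img[...,::-1])
t=cv2.imread('pics/t1.png')[150:205,235:315]
E
```

```text
(196, 62) [471.  128.9  67.5]
(358, 62) [609.3 129.3  67.5]
(204, 271) [468.8 -72.2  67.5]
(344, 271) [613.2 -71.8  67.5]
(203, 192) [471.7  12.9  67.5]
(347, 192) [609.4  13.3  67.5]
strip [(68, array([467.1,  16. ])), (80, array([469.4,  19.6])), (95, array([472.2,  24. ]))]
strip [(68, array([616.6,  16.5])), (80, array([612.9,  20. ])), (95, array([608.4,  24.4]))]
strip [(68, array([468.1,  34.6])), (80, array([470.3,  37.4])), (95, array([473. ,  40.9]))]
strip [(68, array([614.9,  35. ])), (80, array([611.3,  37.8])), (95, array([606.9,  41.3]))]
```

View pics/c2.png

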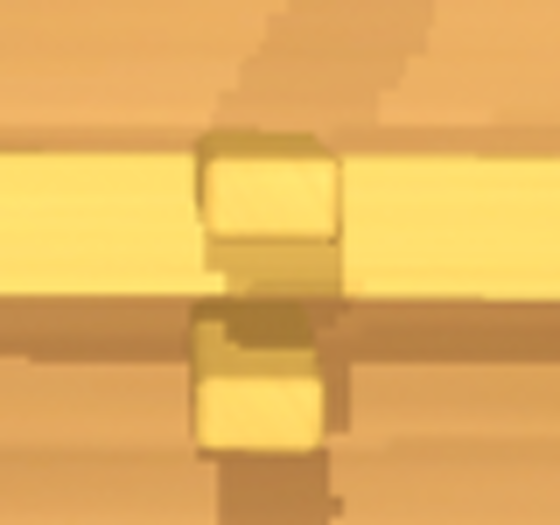

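```bash
python3 - <<'E'
from h import *
w=grab('wrist')
print('under',onz(w,277.1,209,103.5))
for th in (0,.1,.15,.2,.25,.3):
    c,s=np.cos(th),np.sin(th); f=lambda y,z:(128.6+y*c+z*s, 60.5-y*s+z*c)
    y,z=f(-93.5,43); print(th,'tab top',y,z,onz(w,278.9,178.1,z).round(1),'grip',np.round(f(-93.5,35),1),'edge',[ (round(a,1),onz(w,276,189 + 3.5,b).round(1)[1]) for a,b in [f(-109,8)]])
E
```

```text
under [540.65071549   9.20562594 103.5       ]
0 tab top 35.099999999999994 103.5 [541.6  36.5 103.5] grip [35.1 95.5] edge [(np.float64(19.6), np.float64(13.3))]
0.1 tab top 39.85994746231819 112.61960356343354 [541.   38.9 112.6] grip [ 39.1 104.7] edge [(np.float64(20.9), np.float64(16.6))]
0.15 tab top 42.575743909344816 116.98962173753134 [540.7  40.  117. ] grip [ 41.4 109.1] edge [(np.float64(22.0), np.float64(18.2))]
0.2 tab top 45.50655619603154 121.21844527651162 [540.4  41.1 121.2] grip [ 43.9 113.4] edge [(np.float64(23.4), np.float64(19.9))]
0.25 tab top 48.64505881799919 125.29550432385562 [540.1  42.2 125.3] grip [ 46.7 117.5] edge [(np.float64(25.0), np.float64(21.5))]
0.3 tab top 51.98340715319343 129.2106083552363 [539.9  43.2 129.2] grip [ 49.6 121.6] edge [(np.float64(26.8), np.float64(23.0))]
```

>>> send_rows --rows '[[[0.6,1.0,3.5,0,0,0],[1.0,1.6,7,0,0,0],[1.0,1.6,10.5,0,0,0],[1.0,1.6,13,0,0,0],[1.0,1.6,14.2,0,0,0],[1.0,1.6,14.2,0,0,0],[1.0,1.6,14.2,0,0,0]]]'

```text
clock: 2.7
eef_pos: [541.1, 40.4, 161.8]
tool_rot: [3.14, -0.0, 1.572]
force: [0.4, 0.5, 0.3]
width: 48.9
gripper_force: 0.0
```

>>> send_rows --rows '[[[0,0,0,0,0,0],[0,0,0,0,0,0],[0,0,0,0,0,0],[0,0,0,0,0,0],[0,0,0,0,0,0],[0,0,0,0,0,0]]]' --grip 255

```text
clock: 3.3
eef_pos: [540.6, 39.7, 161.3]
tool_rot: [3.141, 0.0, 1.571]
force: [-2.0, -0.7, 5.3]
width: 14.7
gripper_force: 59.0
```

```bash
cat >> h.py <<'E'
def arc(r,p0,dps,n,sg=1):
    "offset rows (cm) tool x,z for handle arc; sg=+1 over flap"
    for i in range(1,n+1):
        a=np.radians(p0+dps*i);b=np.radians(p0)
        print([round(sg*r*(np.cos(b)-np.cos(a))/10,1),round(-r*(np.sin(a)-np.sin(b))/10,1)],end=' ')
    print()
E
python3 -c "
from h import *
arc(99.5,27.9,6,10);arc(99.5,87.9,5.6,10)"
```

```text
[np.float64(0.5), np.float64(-0.9)] [np.float64(1.2), np.float64(-1.7)] [np.float64(1.9), np.float64(-2.5)] [np.float64(2.7), np.float64(-3.2)] [np.float64(3.5), np.float64(-3.8)] [np.float64(4.4), np.float64(-4.3)] [np.float64(5.4), np.float64(-4.7)] [np.float64(6.4), np.float64(-5.0)] [np.float64(7.4), np.float64(-5.2)] [np.float64(8.4), np.float64(-5.3)] 
[np.float64(1.0), np.float64(0.0)] [np.float64(1.9), np.float64(0.1)] [np.float64(2.9), np.float64(0.3)] [np.float64(3.8), np.float64(0.6)] [np.float64(4.7), np.float64(1.0)] [np.float64(5.6), np.float64(1.5)] [np.float64(6.4), np.float64(2.0)] [np.float64(7.1), np.float64(2.6)] [np.float64(7.8), np.float64(3.3)] [np.float64(8.4), np.float64(4.1)]
```

>>> send_rows --rows '[[[0.5,0,-0.9,0,0,0],[1.2,0,-1.7,0,0,0],[1.9,0,-2.5,0,0,0],[2.7,0,-3.2,0,0,0],[3.5,0,-3.8,0,0,0]]]'

```text
clock: 3.8
eef_pos: [540.6, 76.0, 199.3]
tool_rot: [3.141, 0.0, 1.572]
force: [2.7, -1.3, -11.5]
width: 14.8
gripper_force: 58.5
```

>>> send_rows --rows '[[[0.9,0,-0.5,0,0,0],[1.9,0,-0.9,0,0,0],[2.9,0,-1.2,0,0,0],[3.9,0,-1.4,0,0,0],[4.9,0,-1.5,0,0,0]]]'

```text
clock: 4.3
eef_pos: [540.7, 124.2, 214.5]
tool_rot: [3.141, 0.001, 1.571]
force: [1.4, -4.7, -6.4]
width: 14.5
gripper_force: 58.4
```

>>> send_rows --rows '[[[1.0,0,0,0,0,0],[1.9,0,0.1,0,0,0],[2.9,0,0.3,0,0,0],[3.8,0,0.6,0,0,0],[4.7,0,1.0,0,0,0],[5.6,0,1.5,0,0,0],[6.4,0,2.0,0,0,0],[7.1,0,2.6,0,0,0],[7.8,0,3.3,0,0,0],[8.4,0,4.1,0,0,0]]]'

```text
clock: 5.3
eef_pos: [541.0, 211.5, 174.0]
tool_rot: [3.139, -0.004, 1.573]
force: [0.1, 2.6, 7.1]
width: 14.1
gripper_force: 62.1
```

>>> send_rows --rows '[[[0,0,0,0,0,0],[0,0,0,0,0,0],[0,0,0,0,0,0],[0.8,0,0,0,0,0],[1.5,0,-1.5,0,0,0],[2,0,-4,0,0,0],[2,0,-8,0,0,0],[2,0,-11,0,0,0],[0,0,-13,0,0,0],[-3,0,-13,0,0,0]]]' --grip 110

```text
clock: 6.3
eef_pos: [541.8, 180.6, 306.1]
tool_rot: [3.136, -0.004, 1.576]
force: [1.2, 0.1, -0.1]
width: 48.7
gripper_force: 0.0
```

>>> send_rows --rows '[[[-4,0,0,0,0,0],[-8,0,0,0,0,0],[-12,0,0,0,0,0],[-15,0,0,0,0,0],[-15,0,0,0,0,0],[-15,0,0,0,0,0]]]'

```text
clock: 6.9
eef_pos: [540.7, 28.0, 303.1]
tool_rot: [3.141, -0.001, 1.57]
force: [0.1, 0.6, -0.1]
width: 48.8
gripper_force: 0.0
```

```bash
python3 - <<'E'
from h import *
s=ctrl.read_state();print(s['clock'],s['eef_pos'],s['tool_rot'],s['width'])
w=grab('wrist');t=grab('scene')
cv2.imwrite('pics/w2.png',np.hstack([cv2.resize(w['pixels'],(400,300)),cv2.resize(t['pixels'][150:290,170:330],(343,300))])[...,::-1])
print(proj(w,(540.6,11,103.5)))
E
```

```text
6.9 [540.68549447  27.9822324  303.12580645] [ 3.14142559e+00 -8.81947803e-04  1.57003476e+00] 48.829971417723385
[257.49903329 202.64717771]
```

View pics/w2.png

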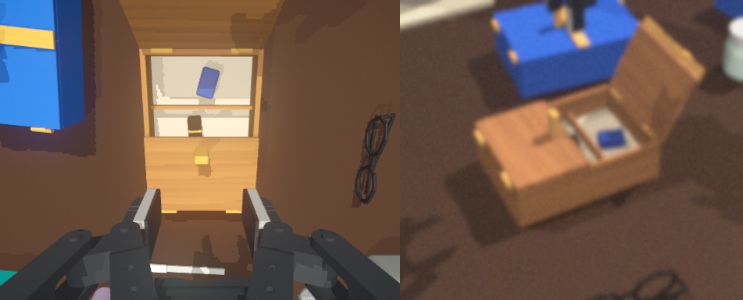

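Over flap is open. The blue case (208,82) is in the +y compartment and the black lipstick (195,125) is in the middle one, so the clip must be in the last. Now the under tab at (201,160).

>>> send_rows --rows '[[[-1,0,4,0,0,0],[-1.8,0,8,0,0,0],[-1.8,0,11.5,0,0,0],[-1.8,0,14,0,0,0],[-1.8,0,15.3,0,0,0],[-1.8,0,15.3,0,0,0],[-1.8,0,15.3,0,0,0]]]'

```text
clock: 7.7
eef_pos: [541.3, 10.7, 150.6]
tool_rot: [3.14, -0.0, 1.573]
force: [-0.1, -1.0, 0.6]
width: 48.5
gripper_force: 0.0
```

>>> send_rows --rows '[[[0,0,0,0,0,0],[0,0,0,0,0,0],[0,0,0,0,0,0],[0,0,0,0,0,0],[0,0,0,0,0,0],[0,0,0,0,0,0]]]' --grip 255

```text
clock: 8.3
eef_pos: [540.5, 10.3, 151.2]
tool_rot: [3.141, -0.001, 1.572]
force: [-2.5, 0.7, 7.0]
width: 14.8
gripper_force: 58.4
```

```bash
python3 -c "
from h import *
r=np.hypot(82.5,35);arc(r,23,6,10,-1);arc(r,83,6,10,-1)"
```

```text
[np.float64(-0.4), np.float64(-0.8)] [np.float64(-0.9), np.float64(-1.6)] [np.float64(-1.5), np.float64(-2.4)] [np.float64(-2.1), np.float64(-3.1)] [np.float64(-2.9), np.float64(-3.7)] [np.float64(-3.6), np.float64(-4.2)] [np.float64(-4.5), np.float64(-4.6)] [np.float64(-5.3), np.float64(-5.0)] [np.float64(-6.2), np.float64(-5.2)] [np.float64(-7.2), np.float64(-5.4)] 
[np.float64(-0.9), np.float64(-0.1)] [np.float64(-1.9), np.float64(-0.0)] [np.float64(-2.8), np.float64(0.1)] [np.float64(-3.7), np.float64(0.3)] [np.float64(-4.6), np.float64(0.6)] [np.float64(-5.4), np.float64(1.1)] [np.float64(-6.2), np.float64(1.6)] [np.float64(-7.0), np.float64(2.1)] [np.float64(-7.6), np.float64(2.8)] [np.float64(-8.2), np.float64(3.5)]
```

>>> send_rows --rows '[[[-0.4,0,-0.8,0,0,0],[-0.9,0,-1.6,0,0,0],[-1.5,0,-2.4,0,0,0],[-2.1,0,-3.1,0,0,0],[-2.9,0,-3.7,0,0,0],[-3.6,0,-4.2,0,0,0],[-4.5,0,-4.6,0,0,0],[-5.3,0,-5.0,0,0,0],[-6.2,0,-5.2,0,0,0],[-7.2,0,-5.4,0,0,0]]]'

```text
clock: 9.3
eef_pos: [540.3, -61.2, 204.6]
tool_rot: [-3.14, -0.002, 1.573]
force: [-1.6, 4.6, -4.8]
width: 14.1
gripper_force: 58.4
```

>>> send_rows --rows '[[[-0.9,0,-0.1,0,0,0],[-1.9,0,0,0,0,0],[-2.8,0,0.1,0,0,0],[-3.7,0,0.3,0,0,0],[-4.6,0,0.6,0,0,0],[-5.4,0,1.1,0,0,0],[-6.2,0,1.6,0,0,0],[-7.0,0,2.1,0,0,0],[-7.6,0,2.8,0,0,0],[-8.2,0,3.5,0,0,0]]]'

```text
clock: 10.3
eef_pos: [540.0, -148.0, 170.7]
tool_rot: [3.141, 0.004, 1.569]
force: [-4.1, -2.2, 8.7]
width: 13.7
gripper_force: 61.9
```

>>> send_rows --rows '[[[0,0,0,0,0,0],[0,0,0,0,0,0],[0,0,0,0,0,0],[-0.8,0,0,0,0,0],[-1.5,0,-1.5,0,0,0],[-2,0,-4,0,0,0],[-2,0,-8,0,0,0],[-2,0,-11,0,0,0],[0,0,-14,0,0,0],[3,0,-14,0,0,0]]]' --grip 110

```text
clock: 11.3
eef_pos: [542.7, -117.0, 313.4]
tool_rot: [3.133, 0.004, 1.568]
force: [1.8, 1.0, -0.5]
width: 48.5
gripper_force: 0.0
```

>>> send_rows --rows '[[[4,0,0,0,0,0],[8,0,0,0,0,0],[9,0,0,0,0,0],[9,0,0,0,0,0]]]'

```text
clock: 11.7
eef_pos: [540.9, -22.1, 309.0]
tool_rot: [3.141, -0.0, 1.576]
force: [0.7, -0.5, 0.4]
width: 48.5
gripper_force: 0.0
```

```bash
python3 - <<'E'
from h import *
s=ctrl.read_state();print(s['clock'],s['eef_pos'],s['tool_rot'],s['width'])
w=grab('wrist');t=grab('scene');save(w,'pics/w3raw.png')
cv2.imwrite('pics/w3.png',np.hstack([cv2.resize(w['pixels'],(448,336)),cv2.resize(t['pixels'][150:290,170:330],(350,336))])[...,::-1])
hsv=cv2.cvtColor(w['pixels'],cv2.COLOR_RGB2HSV)
m=(((hsv[...,0]<6)|(hsv[...,0]>172))&(hsv[...,1]>150)&(hsv[...,2]>80)).astype(np.uint8)
for c in cv2.findContours(m,0,1)[0]:
    if cv2.contourArea(c)>60:
        r=cv2.minAreaRect(c); print(r,onz(w,*r[0],40),[onz(w,*p,40).round(1)[:2].tolist() for p in cv2.boxPoints(r)])
E
```

```text
11.7 [540.87719588 -22.05466659 308.9543742 ] [ 3.14141038e+00 -4.03176625e-04  1.57608715e+00] 48.46076014366886
((267.50408935546875, 176.71096801757812), (13.818391799926758, 39.30913543701172), 6.009006023406982) [551.37331287 -33.95875536  40.        ] [[542.1, -54.7], [546.1, -12.5], [560.3, -13.9], [556.8, -56.2]]
```

View pics/w3.png

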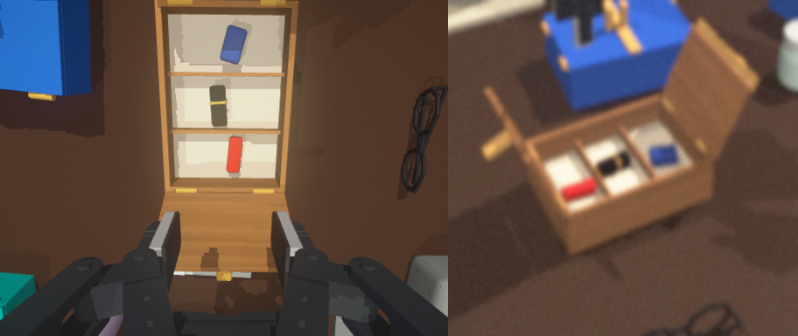

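Both flaps lean back and the red clip is at (234,155) in the -y compartment. It measures 42×14.5 mm and is turned about 0.09 rad. Going down to grasp it.

>>> send_rows --rows '[[[-0.6,0.5,4,0,0,0.05],[-1.2,1.05,8,0,0,0.1],[-1.2,1.05,12,0,0,0.1],[-1.2,1.05,15.5,0,0,0.1],[-1.2,1.05,18.5,0,0,0.1],[-1.2,1.05,20,0,0,0.1],[-1.2,1.05,20.8,0,0,0.1],[-1.2,1.05,20.8,0,0,0.1],[-1.2,1.05,20.8,0,0,0.1]]]'

```text
clock: 12.7
eef_pos: [551.7, -37.1, 101.6]
tool_rot: [3.14, 0.001, 1.47]
force: [0.1, -0.3, 0.6]
width: 48.3
gripper_force: 0.0
```

>>> send_rows --rows '[[[0,0,0,0,0,0],[0,0,0,0,0,0],[0,0,0,0,0,0],[0,0,0,0,0,0],[0,0,0,0,0,0],[0,0,0,0,0,0]]]' --grip 255

```text
clock: 13.3
eef_pos: [551.7, -36.0, 102.0]
tool_rot: [3.14, -0.0, 1.472]
force: [-0.5, -0.4, 5.4]
width: 14.8
gripper_force: 60.2
```

>>> send_rows --rows '[[[0,0,-2,0,0,0],[0,0,-5,0,0,0],[0,0,-9,0,0,0],[0,0,-13,0,0,0],[0,0,-17,0,0,0],[0,0,-20,0,0,0],[-3,0,-20.5,0,0,0],[-7,-0.5,-20.5,0,0,0],[-11,-1.5,-20.5,0,0,0],[-15,-2.5,-20.5,0,0,0]]]'

```text
clock: 14.3
eef_pos: [510.9, -183.8, 306.5]
tool_rot: [3.141, 0.0, 1.473]
force: [0.2, -0.6, 0.1]
width: 14.5
gripper_force: 59.6
```

```bash
python3 - <<'E'
from h import *
s=ctrl.read_state();print(s['clock'],s['eef_pos'],s['tool_rot'],s['width'],tool([472,-367,306]))
E
```

```text
14.3 [ 510.93191739 -183.76639357  306.45773055] [3.14060183e+00 7.17728530e-05 1.47283547e+00] 14.488320453273346 [-18.62  -2.08   0.05]
```

>>> send_rows --rows '[[[-4,-0.4,0,0,0,0],[-8,-0.9,0,0,0,0],[-12,-1.3,0,0,0,0],[-16,-1.8,0,0,0,0],[-18.6,-2.1,0,0,0,0],[-18.6,-2.1,0,0,0,0],[-18.6,-2.1,0,0,0,0]]]'

```text
clock: 15.0
eef_pos: [471.9, -365.7, 305.9]
tool_rot: [-3.142, -0.001, 1.471]
force: [0.3, 1.4, 0.7]
width: 13.9
gripper_force: 59.5
```

```bash
python3 - <<'E'
from h import *
s=ctrl.read_state();print(s['clock'],s['eef_pos'],s['tool_rot'],s['width'])
w=grab('wrist')
img=w['pixels'].copy()
for a in np.linspace(0,2*np.pi,60):
    u,v=proj(w,(472+65*np.cos(a),-367+65*np.sin(a),45)); cv2.circle(img,(int(u),int(v)),1,(0,255,0),-1)
cv2.imwrite('pics/w4.png',img[...,::-1])
E
```

```text
15.0 [ 471.87149286 -365.73980367  305.92607108] [-3.14156880e+00 -6.62306872e-04  1.47062140e+00] 13.916456047579723
```

View pics/w4.png

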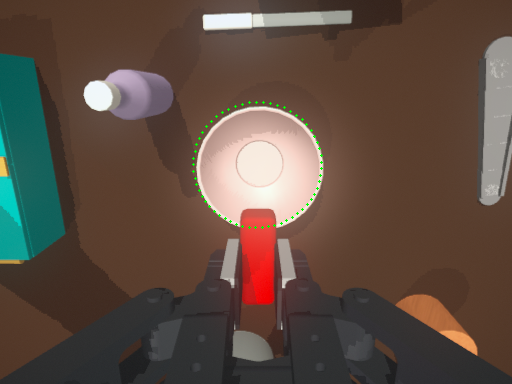

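The bowl rim is centred at (260,168), 1.5 px right of and 3 px below the overlay, so I'll shift by about (+1.5, −3) mm and lower.

>>> send_rows --rows '[[[-0.3,0.1,4,0,0,0],[-0.6,0.2,8,0,0,0],[-0.6,0.2,12,0,0,0],[-0.6,0.2,15.5,0,0,0],[-0.6,0.2,18,0,0,0],[-0.6,0.2,20,0,0,0],[-0.6,0.2,21,0,0,0],[-0.6,0.2,21.6,0,0,0],[-0.6,0.2,21.9,0,0,0],[-0.6,0.2,21.9,0,0,0]]]'

```text
clock: 16.05
eef_pos: [474.1, -371.9, 87.5]
tool_rot: [3.141, 0.0, 1.472]
force: [-0.2, -0.3, 0.3]
width: 13.7
gripper_force: 59.5
```

>>> send_rows --rows '[[[0,0,0.1,0,0,0],[0,0,0.2,0,0,0],[0,0,0.2,0,0,0]]]'

```text
clock: 16.35
eef_pos: [473.7, -372.0, 85.3]
tool_rot: [3.141, 0.0, 1.472]
force: [-0.4, 0.5, -0.4]
width: 13.7
gripper_force: 59.5
```

>>> send_rows --rows '[[[0,0,0,0,0,0],[0,0,0,0,0,0],[0,0,0,0,0,0],[0,0,0,0,0,0],[0,0,0,0,0,0]]]' --grip 180

```text
clock: 16.85
eef_pos: [473.6, -371.9, 84.9]
tool_rot: [-3.142, -0.0, 1.472]
force: [-0.6, -0.1, -0.0]
width: 25.2
gripper_force: 0.0
```

>>> send_rows --rows '[[[0,0,-0.5,0,0,0],[0,0,-1.5,0,0,0],[0,0,-3,0,0,0],[0,0,-6,0,0,0],[0,0,-10,0,0,0],[0,0,-14,0,0,0],[0,0,-18,0,0,0],[0,0,-22,0,0,0],[0,0,-22,0,0,0]]]'

```text
clock: 17.75
eef_pos: [475.2, -374.3, 312.3]
tool_rot: [3.131, 0.007, 1.471]
force: [0.2, 0.5, 0.1]
width: 25.3
gripper_force: 0.0
```

```bash
python3 - <<'E'
from h import *
w=grab('wrist');t=grab('scene')
cv2.imwrite('pics/w5.png',np.hstack([cv2.resize(w['pixels'],(400,300)),cv2.resize(t['pixels'][130:310,50:310],(400,300))])[...,::-1])
E
```

```text
(no output)
```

View pics/w5.png

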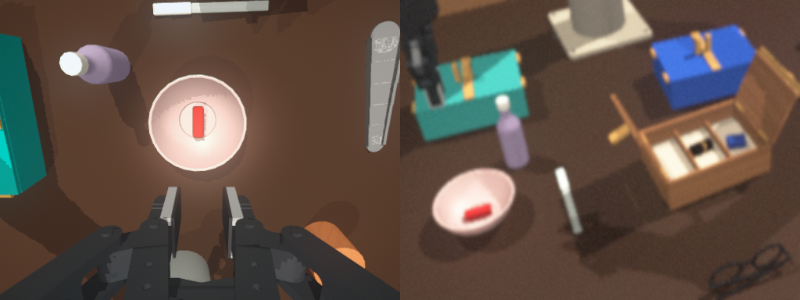

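The clip lies on the bowl floor at (198,122), both flaps are open, and the other pieces and objects look undisturbed. I'm handing it in.

```bash
python3 -c "
from cell import ctrl
print(ctrl.finish_job())"
```

```text
the job is handed in; nothing more can be done
None
```

I opened the overlapping flap first, then the other, left both leaning well past upright, lowered the red clip into the pink bowl, and handed the job in at about 18 s of the 66 s allowed; the last picture showed nothing else moved, and no verdict came back.

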